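# Reset and lock the airbrush pressure regulator

### The arm

A 7-joint arm with a two-finger parallel gripper is mounted at the origin on the work surface. World frame = base frame: x ahead of the robot, y to its left, z up, the work surface at z = 0. Lengths are in m, angles in rad, forces in N, time in s.
With the tool pointing down it reaches from about 0.425 to 0.875 m from the base axis. Payload 9.9 kg.
Tool frame: the origin (TCP) lies on the centre line of the jaws, within the pads' length; the fingertips stand 25 mm ahead of it and the grasp point (between the pads) lies 6 mm ahead of it; z points along the fingers, y is the line along which they close (so a half turn about z gives the same grasp; the last joint's range is limited). The gripper opens to 85 mm and grips with 20 to 120 N. Pads are 22 mm wide; open, the fingers measure 114 mm over their backs; the gripper's body (76 mm by 85 mm) begins 54 mm behind the grasp point. The pads swing forward as they close: fully open they stand 13 mm farther back than shut.
Start: joints at [-1.234, 0.576, 0.025, 1.437, -0.015, 1.129, -0.057], TCP at [0.276, 0.616, 0.256] pointing down, gripper open.
Joint ranges: [-2.76, 2.76], [-0.34, 2.15], [-1.52, 1.57], [0.19, 2.46], [-1.09, 4.23], [0.17, 1.99], [-2.82, 2.82]. Speed limits (rad/s): [2.22, 2.22, 3.01, 3.01, 3.14, 3.14, 3.14].

### API

Orientations are given as [roll, pitch, yaw] about the fixed x, y, z axes, in that order (R = Rz(yaw) Ry(pitch) Rx(roll)).
In Python, from workcell import * gives the robot as it stands.
- The arm moves only by the tool step_arm, never from a script. Its argument "motion" is a list of rows, each a list of 7 numbers: the turn, a rotation vector about the tool's x, y, z in rad, then the shift along the tool's x, y, z in cm, then the opening, from -1 (shut) to 1 (fully open). A call has 1 to 8 rows; each row shifts and turns the commanded pose from where the row before left it, along the tool's axes as they then stand; what a row does not reach is not made up. A row lasts 1/8 s, in which the tool goes at most 62.5 mm and 10.7 degrees, less where a joint would pass 70% of its speed; a pose out of reach is approached as far as the arm can. A call with a gripper value outside its range is refused whole. The fingers move at their own pace and stop on an object; "force" is the grip in N (left out, the last holds). Time passes only in rows, so rows that do not move let the fingers close. It gives the time, the measured TCP pose, the force, the opening and the grip force at its end, in the units of the state.
- get_obs(): the state, without advancing time (a new reading comes with each control period).
- grab_frame(name): name is "scene" or "side" or "wrist"; returns the picture (384x512x3 uint8, red, green, blue); there is no depth.
- calibration(name): a dict with "intrinsics" (3x3 intrinsics, pixels), "distortion" ([k1, k2, p1, p2, k3] as OpenCV has them; the pictures are not rectified), "eye" and "attitude" of the camera in the world. Camera axes: x right, y down, z forward; pixel columns grow to the right and rows downward; lengths in m; the calibration is good to about 2 mm. A picture is of the moment at which its call begins: read the wrist's pose just before it. calibration takes no time and is no camera call; for the wrist camera it gives the pose at the moment of the call.
- finish_job(): hands the job in; it is judged then, once.
Trained networks look in the newest picture that a camera, given by its name, has taken for a name from the list of things; names that differ only in an ending like _2 or _b are one class to them, and where a whole thing is asked for, a point or a joint stands for the part that bears it (a point fixed in the world has none). Each returns a list of dicts, best first, with "p" (0 to 1); they miss things now and then, are a little off and sometimes report something else, mostly with a low value. They report only what shows in the picture. A call takes as long as a camera call.
- boxes_of(camera, thing): "bbox" ([left, top, right, bottom] in pixels, round what is visible of it).
- silhouettes(camera, thing): "mask" (384x512 bool, what is visible of it) and "bbox" ([left, top, right, bottom] in pixels, round what is visible of it).
The state is a dict: "time": time; "joints": joint angles; "qd": joint speeds; "joint_efforts": joint torques, N m; "tool_pos": TCP position; "eef_rot": TCP orientation; "contact_force": force on the tool from outside, world axes, zero at the start; "wrist_torque": the same for the moment, N m; "width": finger opening in m; "finger_force": force on a finger pad.
Only numpy, scipy, OpenCV 4.12 (cv2) and the standard library are available. Lean on these libraries where they do the work, as an engineer would, in place of code of your own. Each camera call takes 0.05 s, during which the arm holds its last target. There are 200 camera calls.

### The job

The airbrush pressure has drifted and its lock ring has been left slack. With the black centre knob of the regulator, bring the black needle of the large gauge onto its red set hand without shifting the lock ring; then turn the outer lock ring clockwise until you feel it bite and nip it up finger-tight, never hard, without disturbing the setting. Leave everything else on the bench where it stands.

Things in the scene. Friction and masses are not known exactly. Their poses are not given: they have to be found in the camera images.
- air_station: Grey steel airbrush supply box, fixed, 190 (x) by 310 (y) by 80 mm; origin: centre of its underside, x away from the front with two brass outlets. On its top (mm): regulator at x -15, y 85; large white gauge (80 across, 14 high) at 0, -28; small supply gauge without red hand (ignore) at 40, -112; blue tap (14 high) at 60, 125; airbrush in a cradle (40 high) at x -60, y -165 to -40.
- knob_center (a point): Centre of the black knurled pressure knob, the INNER, upper one of the concentric pair: a cylinder 37 mm across, 24 mm tall (12 above and below this point), axis vertical, white line on top. Its underside is 3 mm above the lock ring. About 0.05 N m turns it while the ring is slack; once the ring is tight it is clamped.
- ring_center (a point): Centre of the lock ring, the OUTER, lower control on the same vertical axis, 22 mm below knob_center: a cylinder 54 mm across, 14 mm tall (7 above and below this point), aluminium hub with a blue knurled rubber grip band that yields elastically, 0.25 rad per N m. Its lower face is 11 mm above the panel. Fingers on its rim pass 8 mm clear of the knob.
- ring_mark (a point): Yellow mark on the hub of the lock ring, on its top, 22.5 mm from the axis: turns with the ring.
- lock_ring (a joint): Ring angle (rad), growing clockwise from above; left slack at 0.15 to 0.3. Its nylon thread drags with 0.27 N m while turning (0.12 to 0.27 when held still) and stays where left. Between 0.6 and 1.25 (unseen wear) it bites: from there the torque climbs by about 1 N m per rad. Finger-tight is 0.1 to 0.2 N m above the drag; over 0.24 above it is overtightened. End stop at 2.2.
- pressure_knob: The black knob with its spindle; origin on the axis at its foot (15 mm below knob_center, in the plane of the ring's top). Turning it clockwise seen from above raises the pressure: the needle turns clockwise by 0.6 of the knob's angle. Its travel ends 3.0 rad clockwise of zero pressure.
- needle_pivot (a point): Black needle of the large gauge, under the lens; origin at the centre of the dial, 9.5 mm above the panel; its x axis points along the needle to its tip (26 mm).
- needle (a joint): Angle of the black needle (rad), clockwise seen from above from the gauge's zero; starts at 0.3 to 0.54.
- set_hand_pivot (a point): Red set hand of the large gauge, broad from 14 to 32 mm off the centre; origin at the centre of the dial; its x axis points along the hand. It is under the lens and stays put.
- set_hand (a joint): Angle of the red set hand (rad), same zero and direction as the needle; 0.85 to 1.1. The needle always starts below it, by 0.31 to 0.8.
- lock_washer: Keyed spring washer inside the regulator, out of sight, which the lock ring's thread drives down on the flange of the knob's spindle. Its force on the knob is how tightly the knob is locked: 125 N per N m of ring torque above the drag.
- amber_bottle: Amber glass bottle, black cap, 68 mm across, 150 mm tall; bystander; origin under its foot.
- white_bottle: White bottle with blue cap, 60 mm across, 135 mm tall; bystander; origin under its foot.
- pink_jar: Pinkish pigment jar, 52 mm across, 60 mm tall; bystander; origin under its foot.
- glaze_bowl: Terracotta bowl, 110 mm across, 55 mm tall; bystander; origin under its foot.
- blue_dish: Blue ceramic dish, 130 mm across, 22 mm tall; bystander; origin under its foot.
- black_pot: Black pigment pot, 48 mm across, 35 mm tall; bystander; origin under its foot.
- palette_knife: Palette knife lying on the bench, 200 mm long, wooden handle; bystander.

How it is judged:
On the way, in this order (a step that is already met when the one before it is completed fails the run):
1. the black needle is on the red set hand (within 0.08 rad) and the lock ring has not been shifted (its mark moved under 4 mm) (angle between the x axis of needle_pivot and the x axis of set_hand_pivot, either way round below 0.08 rad and distance of ring_mark from where it was at the start of the episode below 0.004 m), for 0.3 s.
2. the lock ring has bitten: the knob is clamped with more than 10 N and the needle is still on the red hand (angle between the x axis of needle_pivot and the x axis of set_hand_pivot, either way round below 0.08 rad and contact force between lock_washer and pressure_knob above 10 N), for 0.2 s.
At the end, for the whole second after the job is handed in: The needle lies on the red set hand within 0.08 rad (about 2 mm at its tip) and the lock ring is finger-tight: its washer clamps the knob with 10 to 30 N. Both are let go (all of step 2 and contact force between lock_washer and pressure_knob below 30 N); the robot touches nothing.
It fails at once if the lock ring is overtightened (washer force above 30 N, i.e. more than 0.24 N m above its running drag) (contact force between lock_washer and pressure_knob above 30 N).
It fails at once if another thing on the bench is pushed by more than 30 mm (distance of any of amber_bottle, white_bottle, pink_jar, glaze_bowl, blue_dish, black_pot, palette_knife from where it was at the start of the episode above 0.03 m).
It also fails if it takes over 48 s, if anything falls off the work surface, if the arm or the gripper's body presses on something with over 40 N, if the wrist force passes 120 N, or if a joint passes its speed limit or range.

## Working session

There is one attempt and no reset: what is moved stays moved. The work goes in short steps, Python scripts to look and compute and a tool call to move; the robot and the scene stay as the last step left them, time stands still between calls to the robot, and variables do not carry over. Pictures are saved under pics/ and viewed, at most 10 in all, crops included, and the job is handed in when it is done.

Besides the shell and the picture viewer there is one more tool, called as name(argument=value, ...), one argument or row to a line, values as JSON. step_arm: Moves the arm, as the interface text tells. Its arguments: {"type":"object","properties":{"motion":{"type":"array"},"force":{"type":"number"}},"required":["motion"]}

```bash
mkdir -p pics; ls; python3 - <<'E'
from workcell import *
import cv2,numpy as np
np.set_printoptions(precision=4,suppress=True)
o=get_obs(); print(o)
ims=[]
for c in ["scene","side"]:
    im=grab_frame(c); ims.append(im[:,:,::-1]); k=calibration(c); print(c,k)
    for t in ["air_station","knob_center","ring_center","ring_mark","needle_pivot","set_hand_pivot"]:
        print(t,[(b["bbox"],round(b["p"],2)) for b in boxes_of(c,t)[:2]])
cv2.imwrite("pics/a.png",cv2.resize(np.vstack(ims),(800,1200))[:600]); cv2.imwrite("pics/b.png",cv2.resize(ims[1],(800,600)))
E
```

```text
pics
{'time': 0.0, 'joints': array([-1.2338,  0.5765,  0.0249,  1.4379, -0.015 ,  1.1289, -0.0565]), 'qd': array([-0.0017, -0.0012, -0.0007,  0.002 ,  0.0003, -0.0011,  0.0015]), 'joint_efforts': array([  0.0015, -76.5765,   2.2518, -28.5977,   0.0156,   0.0125,
         0.    ]), 'tool_pos': array([0.2756, 0.6158, 0.2554]), 'eef_rot': array([-3.14  ,  0.0001,  2.7208]), 'contact_force': array([-0.3485,  0.159 ,  0.0448]), 'wrist_torque': array([-0.0088,  0.0207, -0.0212]), 'finger_force': 0.0, 'width': 0.08548544257320477}
scene {'intrinsics': array([[352.9174,   0.    , 259.4828],
       [  0.    , 352.9174, 192.4315],
       [  0.    ,   0.    ,   1.    ]]), 'distortion': array([0.0365, 0.    , 0.    , 0.    , 0.    ]), 'eye': array([ 0.8107, -0.4219,  1.0467]), 'attitude': array([-2.61  ,  0.0096,  0.656 ])}
air_station [([221.7, 180.2, 332.6, 298.8], 0.71)]
knob_center [([286.6, 187.8, 298.3, 204.2], 0.7)]
ring_center [([283.2, 198.5, 299.4, 209.3], 0.61)]
ring_mark [([283.9, 200.3, 300.3, 211.0], 0.61)]
needle_pivot [([288.2, 190.7, 298.0, 207.4], 0.45)]
set_hand_pivot []
side {'intrinsics': array([[487.6291,   0.    , 250.3698],
       [  0.    , 487.6291, 199.5039],
       [  0.    ,   0.    ,   1.    ]]), 'distortion': array([-0.0833,  0.    ,  0.    ,  0.    ,  0.    ]), 'eye': array([-0.2397, -0.917 ,  1.0632]), 'attitude': array([-2.2533, -0.0043, -0.6597])}
air_station [([230.3, 170.8, 341.3, 255.7], 0.81)]
knob_center [([257.9, 174.8, 265.7, 187.6], 0.7)]
ring_center [([255.9, 183.7, 273.7, 196.8], 0.66)]
ring_mark [([255.5, 186.4, 271.0, 191.6], 0.6)]
needle_pivot []
set_hand_pivot []
```

View pics/a.png

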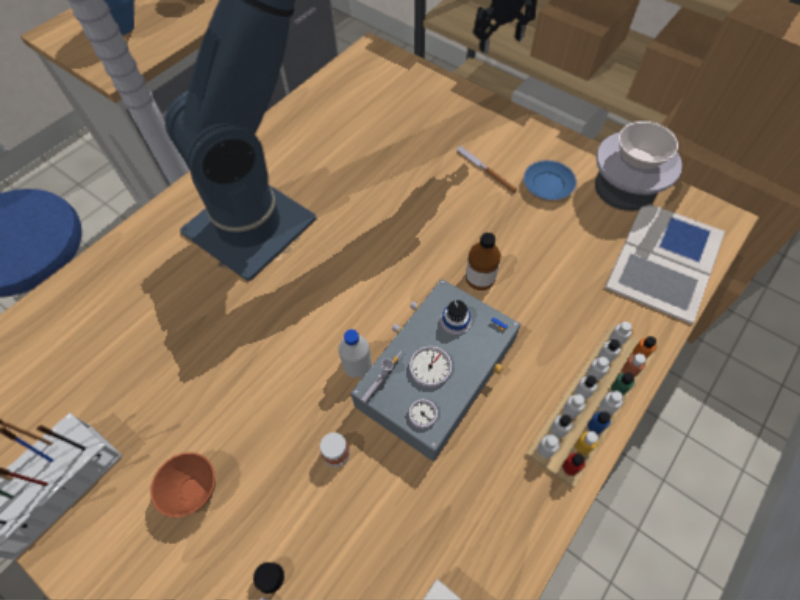

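View pics/b.png

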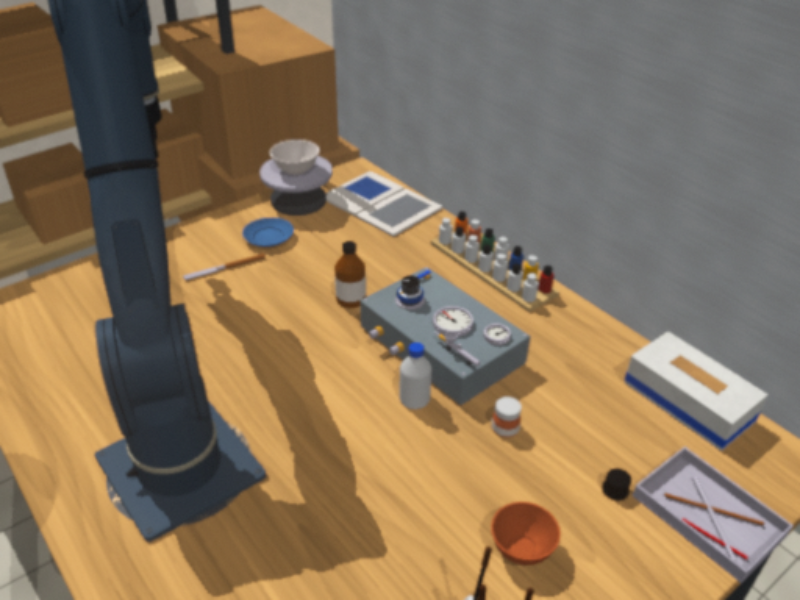

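```bash
cat > h.py <<'E'
from workcell import *
import cv2,numpy as np
from scipy.spatial.transform import Rotation as R
np.set_printoptions(precision=4,suppress=True)
def ray(k,uv):
    p=cv2.undistortPoints(np.array([[uv]],float),k["intrinsics"],k["distortion"])[0,0]
    return R.from_euler("xyz",k["attitude"]).as_matrix()@np.array([p[0],p[1],1])
def atz(k,uv,z):
    d=ray(k,uv); return k["eye"]+d*(z-k["eye"][2])/d[2]
def proj(k,P):
    Rm=R.from_euler("xyz",k["attitude"]).as_matrix(); P=(np.atleast_2d(P)-k["eye"])@Rm
    return cv2.projectPoints(P,np.zeros(3),np.zeros(3),k["intrinsics"],k["distortion"])[0][:,0]
E
python3 - <<'E'
from h import *
s=calibration("scene");d=calibration("side")
print(atz(s,[292.5,196],.13),atz(d,[261.8,181.2],.13))
print(calibration("wrist"))
E
```

```text
[0.561  0.0499 0.13  ] [0.5526 0.0386 0.13  ]
{'intrinsics': array([[269.6277,   0.    , 254.4646],
       [  0.    , 269.6277, 191.2019],
       [  0.    ,   0.    ,   1.    ]]), 'distortion': array([-0.0032,  0.    ,  0.    ,  0.    ,  0.    ]), 'eye': array([0.2018, 0.6478, 0.3748]), 'attitude': array([2.8218, 0.0003, 1.1494])}
```

Scene view: the regulator is at about (457,316)/800. The gauge is at (431,367), with the amber bottle just behind the regulator at (485,265) and the white bottle at (355,352). The brass outlets face the robot.

```bash
python3 - <<'E'
from h import *
s=calibration("scene");d=calibration("side")
f=.64
for n,a,b,z in [("knobtop",(457,307),(410,284),.132),("gauge",(431,367),(453,321),.094),("small",(423,413),(498,334),.094),("amberfoot",(482,284),(350,303),.0),("ambercap",(488,240),(349,248),.15),("whitecap",(351,336),(416,350),.135)]:
    a=np.array(a)*f;b=np.array(b)*f
    d1=ray(s,a);d2=ray(d,b);A=np.stack([d1,-d2],1);t=np.linalg.lstsq(A,d["eye"]-s["eye"],rcond=None)[0]
    print(n,atz(s,a,z),atz(d,b,z),"tri",(s["eye"]+d1*t[0]+d["eye"]+d2*t[1])/2)
k=calibration("wrist");o=get_obs()
Rt=R.from_euler("xyz",o["eef_rot"]);print("cam in tool",Rt.inv().apply(k["eye"]-o["tool_pos"]),(Rt.inv()*R.from_euler("xyz",k["attitude"])).as_matrix())
E
```

```text
knobtop [0.5624 0.0475 0.132 ] [0.5505 0.0331 0.132 ] tri [0.5609 0.0499 0.12  ]
gauge [ 0.5874 -0.0686  0.094 ] [ 0.574  -0.0753  0.094 ] tri [ 0.5846 -0.0641  0.0814]
small [ 0.6286 -0.149   0.094 ] [ 0.6175 -0.1587  0.094 ] tri [ 0.6274 -0.1476  0.0826]
amberfoot [0.5371 0.1977 0.    ] [0.5112 0.1946 0.    ] tri [ 0.5289  0.2163 -0.0251]
ambercap [0.528  0.2034 0.15  ] [0.5122 0.192  0.15  ] tri [0.5242 0.2116 0.1357]
whitecap [ 0.4428 -0.1234  0.135 ] [ 0.4315 -0.1318  0.135 ] tri [ 0.4391 -0.1212  0.1242]
cam in tool [ 0.0805 -0.0013 -0.1185] [[-0.0006 -0.9493 -0.3144]
 [ 1.     -0.0005 -0.0005]
 [ 0.0003 -0.3144  0.9493]]
```

step_arm(
  motion=[
    [0,0,0.175,-4.4,-4.1,0,1],
    [0,0,0.175,-5.0,-3.2,0,1],
    [0,0,0.175,-5.5,-2.3,0,1],
    [0,0,0.175,-5.8,-1.3,0,1],
    [0,0,0.175,-6.0,-0.2,0,1],
    [0,0,0.175,-5.9,0.8,0,1],
    [0,0,0,-5.7,1.8,0,1],
    [0,0,0,-5.7,1.8,0,1],
  ],
)

```text
time: 1.7
tool_pos: [0.4652, 0.1758, 0.2566]
eef_rot: [3.141, -0.0, 1.671]
contact_force: [1.5, 1.4, -0.3]
width: 0.0858
finger_force: 0.0
```

step_arm(
  motion=[
    [0,0,0,-5.2,1.6,1.1,1],
    [0,0,0,-5.2,1.6,1.1,1],
    [0,0,0,-5.2,1.6,1.1,1],
    [0,0,0,-5.2,1.6,1.1,1],
    [0,0,0,-4.5,1.4,1.1,1],
    [0,0,0,0,0,0,1],
    [0,0,0,0,0,0,1],
  ],
)

```text
time: 2.58
tool_pos: [0.5673, -0.0661, 0.2012]
eef_rot: [-3.141, -0.001, 1.671]
contact_force: [1.1, -0.0, 0.2]
width: 0.0856
finger_force: 0.0
```

```bash
python3 - <<'E'
from h import *
o=get_obs();print(o["tool_pos"],o["eef_rot"],o["joints"])
k=calibration("wrist");im=grab_frame("wrist");print(k["eye"],k["attitude"])
np.save("w1.npy",im)
for t in ["knob_center","ring_center","ring_mark","needle_pivot","set_hand_pivot","air_station"]:
    print(t,[(b["bbox"],round(b["p"],2)) for b in boxes_of("wrist",t)[:2]])
cv2.imwrite("pics/c.png",cv2.resize(im[:,:,::-1],(800,600)))
E
```

```text
[ 0.5673 -0.0661  0.2012] [-3.1413 -0.0006  1.6707] [-0.2084  0.5032  0.3693  1.8002 -0.2284  0.8805  0.3655]
[0.559  0.0129 0.3198] [2.8222 0.0003 0.0993]
knob_center [([237.0, 14.8, 296.4, 83.5], 0.59), ([229.7, 14.8, 300.1, 98.9], 0.18)]
ring_center [([226.2, 15.5, 305.0, 96.3], 0.88), ([267.7, 190.5, 277.8, 205.8], 0.69)]
ring_mark [([227.2, 12.8, 303.9, 96.4], 0.58)]
needle_pivot []
set_hand_pivot [([274.7, 159.8, 278.3, 186.8], 0.55)]
air_station [([143.9, 0.0, 409.9, 320.3], 0.79)]
```

View pics/c.png

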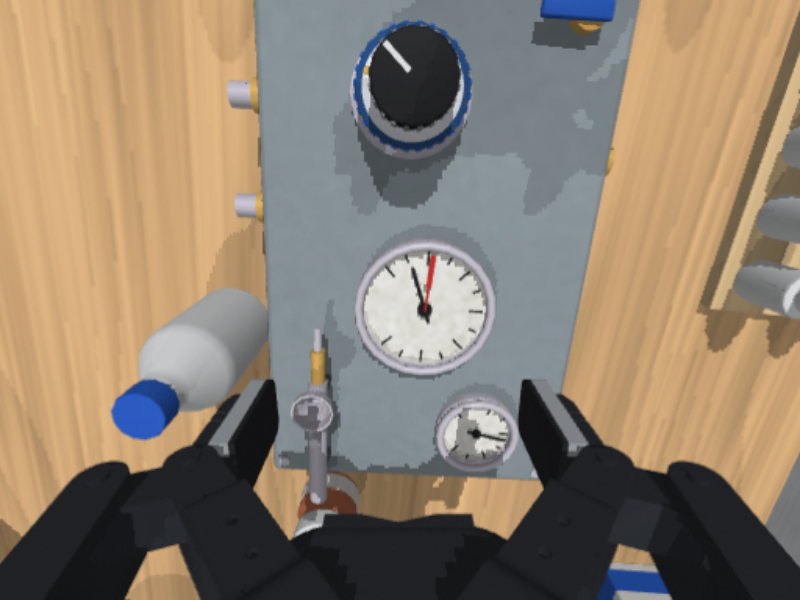

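```bash
cat >> h.py <<'E'
from scipy.optimize import least_squares
def cyl(k,xy,r,z0,z1):
    a=np.linspace(0,2*np.pi,180);P=[[xy[0]+r*np.cos(t),xy[1]+r*np.sin(t),z] for z in(z0,z1) for t in a]
    q=proj(k,np.array(P));return np.r_[q.min(0),q.max(0)]
def fitcyl(k,bb,r,z0,z1,x0):
    s=least_squares(lambda p:cyl(k,p,r,z0,z1)-bb,x0);return s.x,s.fun
def dial(k,im,c,z=.0895):
    # backproject dial pixels onto a metric grid around c
    n=400;g=(np.arange(n)-n/2)/n*.072
    X,Y=np.meshgrid(c[0]+g,c[1]+g);q=proj(k,np.stack([X.ravel(),Y.ravel(),0*X.ravel()+z],1)).astype(np.float32)
    m=cv2.remap(im,q[:,0].reshape(n,n),q[:,1].reshape(n,n),cv2.INTER_LINEAR).astype(int)
    dx,dy=X-c[0],Y-c[1];r=np.hypot(dx,dy)
    red=(m[...,0]>m[...,1]+60);dark=(m.max(2)<95)&~red
    return m.astype(np.uint8),dx,dy,r,red,dark
E
python3 - <<'E'
from h import *
im=np.load("w1.npy")
# wrist calibration at unchanged pose
k=calibration("wrist")
hsv=cv2.cvtColor(im,cv2.COLOR_RGB2HSV)
blue=((hsv[...,0]>100)&(hsv[...,0]<125)&(hsv[...,1]>150)); blue[:,320:]=0;blue[:, :210]=0;blue[110:]=0
ys,xs=np.nonzero(blue);bb=np.array([xs.min()-.5,ys.min()-.5,xs.max()+.5,ys.max()+.5]);print("blue",bb)
print("ring",fitcyl(k,bb,.027,.091,.105,[.556,.04]))
dk=im.max(2)<60; dk[:8]=0;dk[100:]=0;n,l,st,_=cv2.connectedComponentsWithStats(dk.astype(np.uint8))
i=1+st[1:,4].argmax();b=st[i];bb=np.array([b[0]-.5,b[1]-.5,b[0]+b[2]-.5,b[1]+b[3]-.5]);print("dark",bb)
print("knob",fitcyl(k,bb,.0185,.108,.132,[.556,.04]))
c=atz(k,[271.5,198.5],.0895)[:2]
print("gauge",c)
m,dx,dy,r,red,dark=dial(k,im,c)
h=dark&(r<.005);print("hub shift",dx[h].mean(),dy[h].mean(),h.sum())
for nme,mm,a,b in(("red",red,.015,.028),("black",dark&(dx**2+dy**2<1),.012,.022)):
    s=mm&(r>a)&(r<b);an=np.arctan2(dy[s],dx[s]);print(nme,s.sum(),np.percentile(an,[5,25,50,75,95]))
cv2.imwrite("pics/d.png",cv2.resize(m[::-1,:,::-1],(400,400)))
print(im[int(b)] if 0 else "")
E
```

```text
blue [225.5  12.5 301.5  96.5]
ring (array([0.5624, 0.0453]), array([ 0.5283,  0.291 , -0.5288, -0.4164]))
dark [235.5  15.5 294.5  82.5]
knob (array([0.5625, 0.0453]), array([-0.0694, -0.569 ,  0.0695,  0.7438]))
gauge [ 0.5829 -0.0681]
hub shift -0.0002548962916404786 -4.2539283469515866e-05 1591
red 1250 [1.4758 1.5084 1.5444 1.5803 1.6137]
black 535 [1.912  1.9338 1.9591 1.9847 2.0076]
```

View pics/d.png

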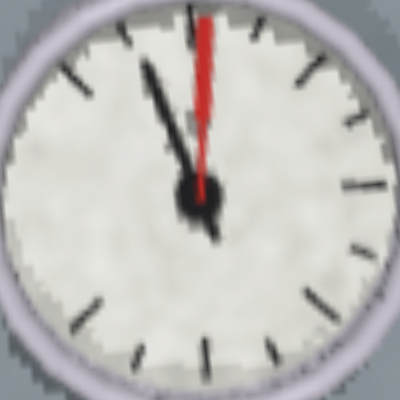

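step_arm(
  motion=[
    [0,0,-0.171,0,0,0,0.4],
    [0,0,-0.171,0,0,0,0.4],
    [0,0,-0.171,0,0,0,0.4],
    [0,0,-0.171,0,0,0,0.4],
    [0,0,-0.171,0,0,0,0.4],
    [0,0,-0.171,0,0,0,0.4],
    [0,0,-0.171,0,0,0,0.4],
    [0,0,-0.171,0,0,0,0.4],
  ],
)

```text
time: 3.92
tool_pos: [0.5675, -0.0663, 0.2015]
eef_rot: [-3.142, 0.0, 3.045]
contact_force: [-0.2, -0.5, 0.4]
width: 0.0596
finger_force: 0.0
```

step_arm(
  motion=[
    [0,0,-0.171,0,0,0,0.4],
    [0,0,-0.171,0,0,0,0.4],
    [0,0,-0.171,0,0,0,0.4],
    [0,0,-0.171,0,0,0,0.4],
    [0,0,-0.171,0,0,0,0.4],
    [0,0,-0.171,0,0,0,0.4],
    [0,0,-0.171,0,0,0,0.4],
    [0,0,-0.171,0,0,0,0.4],
  ],
)

```text
time: 4.92
tool_pos: [0.5674, -0.0664, 0.2014]
eef_rot: [-3.141, -0.0, -1.87]
contact_force: [-0.1, -0.5, 0.6]
width: 0.0601
finger_force: 0.0
```

```bash
cat >> h.py <<'E'
KN=np.array([.5625,.0453])
def need(x,y,z):
    o=get_obs();d=R.from_euler("xyz",o["eef_rot"]).inv().apply(np.array([x,y,z])-o["tool_pos"])*100
    print("t",o["time"],"pos",o["tool_pos"],o["eef_rot"],"j7",o["joints"][6],"w",o["width"],"tool shift cm",d,"F",o["contact_force"],"M",o["wrist_torque"],o["finger_force"])
E
python3 -c "
from h import *
need(*KN,.165)"
```

```text
t 4.925 pos [ 0.5674 -0.0664  0.2014] [-3.1414 -0.0002 -1.8704] j7 2.643047407828699 w 0.06008599909278446 tool shift cm [-10.5236   3.7685   3.6404] F [-0.1161 -0.5271  0.5987] M [-0.0108  0.0251  0.0458] 0.0
```

step_arm(
  motion=[
    [0,0,0,-5.0,1.9,0.6,0.4],
    [0,0,0,-5.5,1.9,1.0,0.4],
    [0,0,0,0,0,1.0,0.4],
    [0,0,0,0,0,1.0,0.4],
    [0,0,0,0,0,0,0.3],
  ],
)

```text
time: 5.55
tool_pos: [0.5624, 0.0434, 0.1645]
eef_rot: [3.14, -0.002, -1.878]
contact_force: [-0.5, -0.3, 1.2]
width: 0.0554
finger_force: 0.0
```

```bash
python3 - <<'E'
from h import *
need(*KN,.135)
k=calibration("wrist");im=grab_frame("wrist");np.save("w2.npy",im)
cv2.imwrite("pics/e.png",cv2.resize(im[:,:,::-1],(800,600)))
E
```

```text
t 5.55 pos [0.5624 0.0434 0.1645] [ 3.1404 -0.0015 -1.8782] j7 2.412801148502259 w 0.055449848447064576 tool shift cm [-0.189   0.0486  2.9471] F [-0.4632 -0.2572  1.2313] M [-0.0121  0.0083  0.0044] 0.0
```

View pics/e.png

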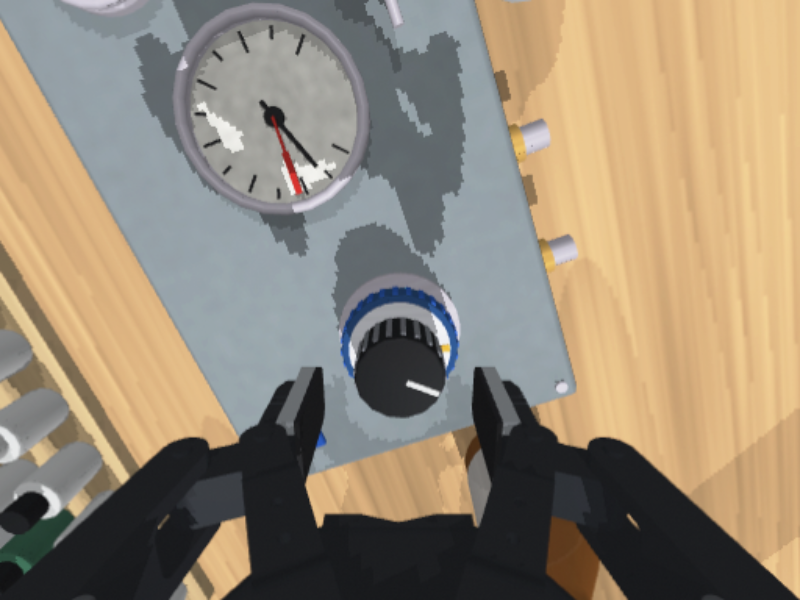

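step_arm(
  motion=[
    [0,0,0,-0.2,0,1.0,0.3],
    [0,0,0,0,0,1.0,0.3],
    [0,0,0,0,0,0.6,0.3],
    [0,0,0,0,0,0,-0.3],
    [0,0,0,0,0,0,-0.3],
    [0,0,0,0,0,0,-0.3],
  ],
  force=25,
)

```text
time: 6.35
tool_pos: [0.5629, 0.0469, 0.139]
eef_rot: [3.141, -0.0, -1.876]
contact_force: [-0.9, 0.8, -5.2]
width: 0.0362
finger_force: 25.7
```

```bash
cat >> h.py <<'E'
GC=np.array([.5827,-.0681])
def gauge(name):
    k=calibration("wrist");im=grab_frame("wrist")
    n=atz(k,[0,0],.0895)
    # refine centre: dark hub blob near predicted pixel
    m,dx,dy,r,red,dark=dial(k,im,GC)
    h=cv2.erode(dark.astype(np.uint8),np.ones((11,11)))*(r<.008)
    ys,xs=np.nonzero(h);c=GC+[dx[ys,xs].mean(),dy[ys,xs].mean()] if len(xs) else GC
    m,dx,dy,r,red,dark=dial(k,im,c)
    out={"c":c}
    for nme,mm,a,b in(("red",red,.015,.028),("black",dark,.010,.022)):
        s=mm&(r>a)&(r<b);an=np.arctan2(dy[s],dx[s]);ok=abs(an-1.6)<.8
        out[nme]=(int(ok.sum()),np.round(np.percentile(an[ok],[10,50,90]),3) if ok.sum() else None)
    s=dark&(r>.004)&(r<.0085);an=np.arctan2(-dy[s],-dx[s]);ok=abs(an-1.6)<.7
    out["tail"]=(int(ok.sum()),np.round(np.percentile(an[ok],[10,50,90]),3) if ok.sum() else None)
    print(out)
    big=cv2.resize(im[:,:,::-1],(512,384));cv2.imwrite("pics/%s.png"%name,np.hstack([big[:, :],m[100:,:280,::-1][:384,:280] if 0 else cv2.resize(m[::-1,:,::-1],(280,384))]))
E
python3 -c "
from h import *
need(*KN,.138);gauge('f')"
```

```text
t 6.35 pos [0.5629 0.0469 0.139 ] [ 3.1406 -0.0004 -1.8763] j7 2.3905037743133812 w 0.036171045817581966 tool shift cm [ 0.1627 -0.0061  0.1046] F [-0.9393  0.7515 -5.1833] M [0.0302 0.3335 0.0855] 25.654420852661133
{'c': array([ 0.5821, -0.0679]), 'red': (1175, array([1.432, 1.49 , 1.544])), 'black': (766, array([1.859, 1.916, 1.968])), 'tail': (245, array([1.92 , 2.059, 2.212]))}
```

View pics/f.png

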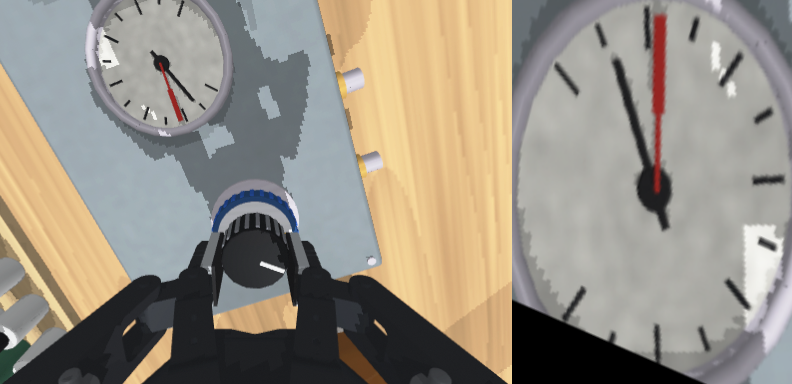

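step_arm(
  motion=[
    [0,0,0.1,0.15,0,0,-0.3],
    [0,0,0.15,0,0,0,-0.3],
    [0,0,0.15,0,0,0,-0.3],
    [0,0,0.15,0,0,0,-0.3],
    [0,0,0.1,0,0,0,-0.3],
    [0,0,0,0,0,0,-0.3],
    [0,0,0,0,0,0,-0.3],
  ],
)

```text
time: 7.28
tool_pos: [0.5632, 0.0465, 0.1391]
eef_rot: [3.141, 0.001, -2.523]
contact_force: [1.4, 6.2, -10.0]
width: 0.0362
finger_force: 26.1
```

```bash
python3 -c "
from h import *
need(*KN,.138);gauge('g')"
```

```text
t 7.275 pos [0.5632 0.0465 0.1391] [ 3.1408  0.0009 -2.5231] j7 1.8823788292346133 w 0.036151702984761065 tool shift cm [ 0.126  -0.0636  0.1136] F [  1.3593   6.1521 -10.0313] M [ 1.166  -0.2994 -0.0529] 26.08681082725525
{'c': array([ 0.5819, -0.0681]), 'red': (1268, array([1.369, 1.441, 1.499])), 'black': (591, array([1.46 , 1.536, 1.571])), 'tail': (272, array([1.571, 1.738, 2.017]))}
```

View pics/g.png

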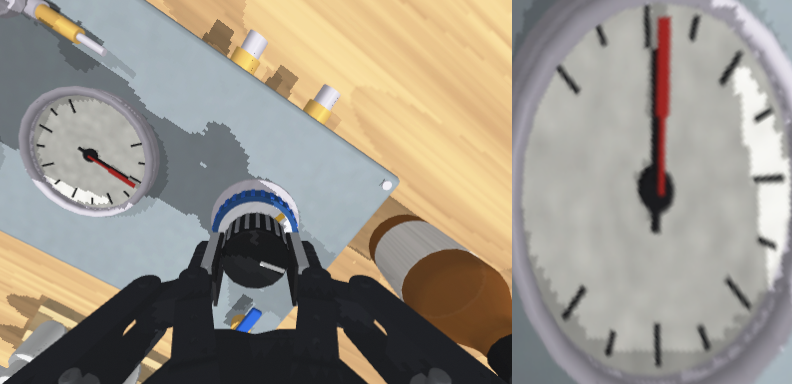

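step_arm(
  motion=[
    [0,0,0.065,0,0,0,-0.3],
    [0,0,0,0,0,0,-0.3],
    [0,0,0,0,0,0,-0.3],
  ],
)

```text
time: 7.7
tool_pos: [0.5632, 0.0465, 0.1391]
eef_rot: [3.141, 0.001, -2.588]
contact_force: [2.1, 5.7, -10.6]
width: 0.036
finger_force: 26.2
```

```bash
python3 -c "
from h import *
need(*KN,.138);gauge('h')"
```

```text
t 7.7 pos [0.5632 0.0465 0.1391] [ 3.1407  0.0009 -2.5883] j7 1.8315158468190007 w 0.036025780583831137 tool shift cm [ 0.1192 -0.0673  0.1123] F [  2.1028   5.6954 -10.5787] M [ 1.2571 -0.3605 -0.0334] 26.165619492530823
{'c': array([ 0.5817, -0.0681]), 'red': (1250, array([1.361, 1.432, 1.49 ])), 'black': (357, array([1.429, 1.504, 1.529])), 'tail': (272, array([1.545, 1.719, 2.033]))}
```

step_arm(
  motion=[
    [0,0,0,0,0,0,0.7],
    [0,0,0,0,0,0,0.7],
    [0,0,0,0,0,0,0.7],
    [0,0,0,0,0,-1.5,0.7],
    [0,0,0,0,0,-2.0,0.7],
    [0,0,0,0,0,0,0.7],
  ],
)

```text
time: 8.5
tool_pos: [0.5641, 0.0456, 0.1765]
eef_rot: [-3.14, 0.003, -2.591]
contact_force: [-0.5, -0.2, -0.1]
width: 0.0728
finger_force: 0.0
```

```bash
python3 -c "
from h import *
need(.563,.0457,.110);gauge('i')"
```

```text
t 8.5 pos [0.5641 0.0456 0.1765] [-3.14    0.0033 -2.5915] j7 1.8425860497510547 w 0.07278153298916364 tool shift cm [0.1056 0.0776 6.6486] F [-0.4896 -0.2286 -0.0822] M [-0.0377 -0.0024  0.0271] 0.0
{'c': array([ 0.5818, -0.0682]), 'red': (1166, array([1.386, 1.452, 1.506])), 'black': (224, array([1.445, 1.5  , 1.539])), 'tail': (254, array([1.519, 1.692, 1.955]))}
```

View pics/i.png

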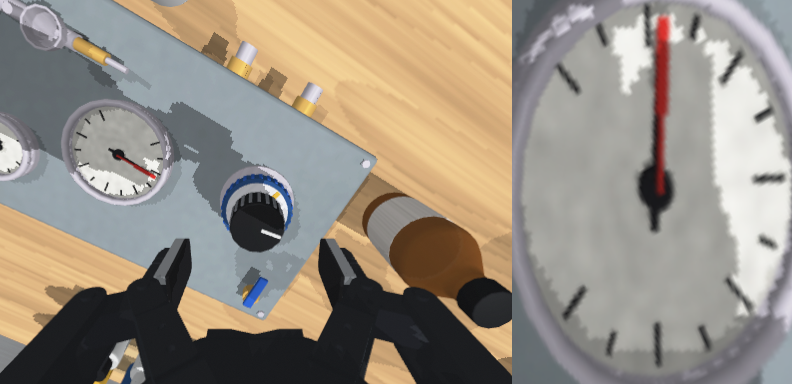

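step_arm(
  motion=[
    [0,0,0,0.1,0.1,2.0,0.7],
    [0,0,0,0,0,2.0,0.7],
    [0,0,0,0,0,1.6,0.7],
    [0,0,0,0,0,1.0,0.7],
    [0,0,0,0,0,0,0.7],
    [0,0,0,0,0,0,0.7],
  ],
  force=40,
)

```text
time: 9.3
tool_pos: [0.5619, 0.0458, 0.1087]
eef_rot: [-3.141, 0.001, -2.591]
contact_force: [0.3, 0.3, 0.5]
width: 0.0725
finger_force: 0.0
```

```bash
python3 -c "
from h import *
need(.563,.0457,.110);gauge('j')"
```

```text
t 9.3 pos [0.5619 0.0458 0.1087] [-3.1413  0.0006 -2.5914] j7 1.8163388628547452 w 0.07250326258701084 tool shift cm [-0.0846 -0.0685 -0.1275] F [0.3416 0.2916 0.4789] M [-0.0367  0.0314  0.0112] 0.0
{'c': array([ 0.5818, -0.0676]), 'red': (1329, array([1.331, 1.411, 1.474])), 'black': (513, array([1.408, 1.495, 1.529])), 'tail': (358, array([1.571, 1.741, 2.12 ]))}
```

step_arm(
  motion=[
    [0,0,0,-0.1,-0.1,-0.2,0.7],
    [0,0,0,0,0,0,0],
    [0,0,0,0,0,0,0],
    [0,0,0,0,0,0,0],
    [0,0,0,0,0,0,0],
  ],
  force=40,
)

```text
time: 9.98
tool_pos: [0.5628, 0.0464, 0.1113]
eef_rot: [3.141, 0.001, -2.591]
contact_force: [-3.6, 2.0, 9.3]
width: 0.0525
finger_force: 40.1
```

```bash
python3 -c "
from h import *
need(.563,.0457,.110);gauge('k')"
```

```text
t 9.975 pos [0.5628 0.0464 0.1113] [ 3.141   0.0009 -2.5908] j7 1.8182078249977178 w 0.05252320130602647 tool shift cm [ 0.0246 -0.0695  0.1255] F [-3.5933  1.9598  9.2972] M [0.7129 0.9549 0.0167] 40.06979048252106
{'c': array([ 0.5818, -0.0678]), 'red': (1325, array([1.339, 1.416, 1.478])), 'black': (476, array([1.416, 1.499, 1.532])), 'tail': (330, array([1.546, 1.732, 2.112]))}
```

View pics/k.png

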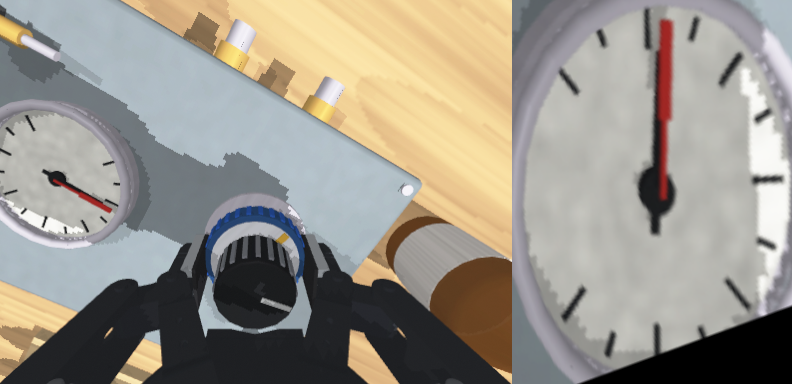

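step_arm(
  motion=[
    [0,0,0.1,0,0,0,0],
    [0,0,0.1,0,0,0,0],
    [0,0,0.1,0,0,0,0],
    [0,0,0.05,0,0,0,0],
  ],
)

```text
time: 10.52
tool_pos: [0.5629, 0.0464, 0.1112]
eef_rot: [3.141, 0.001, -2.943]
contact_force: [-4.3, 1.3, 10.8]
width: 0.0525
finger_force: 40.1
```

```bash
python3 -c "
from h import *
o=get_obs();print(o['time'],o['eef_rot'],o['wrist_torque'],o['contact_force'],o['joint_efforts'][6],o['tool_pos'])"
```

```text
10.525 [ 3.1409  0.0007 -2.9426] [0.6521 0.7964 0.2871] [-4.2921  1.2817 10.8146] 0.0558622065000236 [0.5629 0.0464 0.1112]
```

step_arm(
  motion=[
    [0,0,0.05,0,0,0,0],
    [0,0,0.05,0,0,0,0],
  ],
)

```text
time: 10.78
tool_pos: [0.5629, 0.0464, 0.1112]
eef_rot: [3.141, 0.001, -3.042]
contact_force: [-3.3, 1.7, 10.3]
width: 0.0524
finger_force: 40.1
```

```bash
cat > r.py <<'E'
from h import *
o=get_obs();print(o['time'],o['eef_rot'][2],o['wrist_torque'],o['contact_force'],o['joint_efforts'][6],o['joints'][6],o['width'])
E
python3 r.py
```

```text
10.775 -3.041916438830638 [0.5877 0.7472 0.2729] [-3.2571  1.6673 10.3171] 0.33733547665178776 1.4817663328440394 0.05239388308307112
```

step_arm(
  motion=[
    [0,0,0.05,0,0,0,0],
    [0,0,0.05,0,0,0,0],
  ],
)

```text
time: 11.02
tool_pos: [0.5629, 0.0464, 0.1112]
eef_rot: [3.141, 0.001, 3.141]
contact_force: [-3.9, 2.1, 9.7]
width: 0.0521
finger_force: 40.1
```

```bash
python3 r.py
```

```text
11.025 3.1414948864554364 [0.6201 0.7692 0.3861] [-3.9086  2.0937  9.6537] 0.2598754037171602 1.4078550473542386 0.05210070424659427
```

step_arm(
  motion=[
    [0,0,0.02,0,0,0,0],
  ],
)

```text
time: 11.15
tool_pos: [0.5629, 0.0463, 0.1112]
eef_rot: [3.141, 0.001, 3.122]
contact_force: [-3.6, 1.7, 9.2]
width: 0.0521
finger_force: 40.1
```

```bash
python3 r.py
```

```text
11.15 3.1219633544162932 [0.6193 0.7663 0.3585] [-3.6171  1.7007  9.232 ] -0.30958084389567375 1.3934676905279353 0.05212239205236838
```

step_arm(
  motion=[
    [0,0,0.02,0,0,0,0],
  ],
)

```text
time: 11.28
tool_pos: [0.5629, 0.0464, 0.1112]
eef_rot: [3.141, 0.0, 3.103]
contact_force: [-3.7, 1.5, 10.6]
width: 0.0524
finger_force: 40.1
```

```bash
python3 r.py
```

```text
11.275 3.1025249057305104 [0.6762 0.7546 0.3559] [-3.712   1.5388 10.5593] -0.1376073807477951 1.3790900840630027 0.0524371370240499
```

```bash
cat > avg.py <<'E'
from h import *
M=[]
for i in range(8):
    grab_frame("scene");o=get_obs();M.append(o["wrist_torque"][2])
print(o["time"],o["eef_rot"][2],np.round(M,3),np.mean(M),np.std(M)/8**.5)
E
python3 avg.py
```

```text
11.675 3.1031534330388695 [0.412 0.34  0.388 0.356 0.31  0.399 0.354 0.316] 0.3593313623694802 0.012437582003926287
```

step_arm(
  motion=[
    [0,0,0.03,0,0,0,0],
    [0,0,0,0,0,0,0],
  ],
)

```text
time: 11.92
tool_pos: [0.5629, 0.0463, 0.1112]
eef_rot: [3.141, 0.0, 3.073]
contact_force: [-4.0, 1.6, 9.0]
width: 0.0524
finger_force: 40.2
```

```bash
python3 avg.py
```

```text
12.325 3.0731182916197115 [0.39  0.362 0.396 0.375 0.376 0.319 0.357 0.398] 0.3715617624221628 0.008665899270448007
```

step_arm(
  motion=[
    [0,0,0.04,0,0,0,0],
    [0,0,0,0,0,0,0],
  ],
)

```text
time: 12.58
tool_pos: [0.5629, 0.0464, 0.1112]
eef_rot: [3.141, 0.0, 3.033]
contact_force: [-3.6, 2.1, 10.0]
width: 0.0525
finger_force: 40.2
```

```bash
python3 avg.py
```

```text
12.975 3.03318143496113 [0.415 0.353 0.372 0.373 0.377 0.375 0.362 0.402] 0.37876556558208424 0.0067164738098262995
```

step_arm(
  motion=[
    [0,0,0.03,0,0,0,0],
    [0,0,0,0,0,0,0],
  ],
)

```text
time: 13.22
tool_pos: [0.5629, 0.0463, 0.1112]
eef_rot: [3.141, 0.0, 3.003]
contact_force: [-4.5, 2.1, 9.8]
width: 0.0527
finger_force: 40.2
```

```bash
python3 avg.py; python3 avg.py
```

```text
13.625 3.003283404224311 [0.383 0.477 0.386 0.451 0.434 0.422 0.394 0.472] 0.42735884756641185 0.012485423407114908
14.025 3.0032498873185114 [0.436 0.365 0.393 0.42  0.394 0.415 0.376 0.436] 0.4044566754914722 0.008833386577957408
```

step_arm(
  motion=[
    [0,0,0,0,0,0,0.7],
    [0,0,0,0,0,0,0.7],
    [0,0,0,0,0,0,0.7],
    [0,0,0,0,0,-2.0,0.7],
    [0,0,0,0,0,-3.0,0.7],
    [0,0,0,0,0,-4.0,0.7],
    [0,0,0,0,0,-2.0,0.7],
    [0,0,0,0,0,0,0.7],
  ],
)

```text
time: 15.02
tool_pos: [0.5638, 0.0455, 0.2217]
eef_rot: [3.141, 0.003, 3.002]
contact_force: [1.1, -0.0, -0.7]
width: 0.0726
finger_force: 0.0
```

```bash
python3 -c "
from h import *
need(.582,-.068,.22);gauge('l')"
```

```text
t 15.025 pos [0.5638 0.0455 0.2217] [3.1408 0.0029 3.0016] j7 1.2997514588356953 w 0.07260783284130239 tool shift cm [ -3.387  -10.9808   0.1702] F [ 1.0676 -0.0469 -0.6797] M [-0.0451  0.025  -0.0438] 0.0
{'c': array([ 0.5817, -0.0681]), 'red': (1033, array([1.402, 1.459, 1.507])), 'black': (139, array([1.449, 1.5  , 1.54 ])), 'tail': (203, array([1.483, 1.631, 2.05 ]))}
```

View pics/l.png

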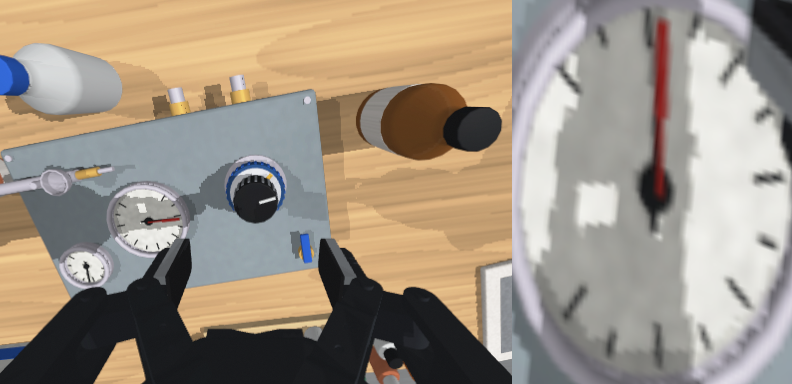

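```bash
python3 avg.py
```

```text
15.475 3.0017759372058355 [ 0.011 -0.031  0.017 -0.021  0.029  0.032  0.028  0.002] 0.008263571667226698 0.007793172978899884
```

```bash
python3 -c "
from workcell import *
print(finish_job())"
```

```text
the job is handed in; nothing more can be done
None
```

I handed the job in at about 15.5 s of the 48 s. The black needle sits under the red set hand, and by my torque readings the lock ring is finger-tight at about 0.14 N m above its drag (roughly 17 N on the washer). The arm was clear and touching nothing, and no verdict came back.

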